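Lay the drill core in the microscope carriage

ROBOT

A 7-joint arm with a two-finger parallel gripper is mounted at the origin on the work surface. World frame = base frame: x ahead of the robot, y to its left, z up, the work surface at z = 0. Lengths are in m, angles in rad, forces in N, time in s.
With the tool pointing down it reaches from about 0.425 to 0.925 m from the base axis. Payload 6.8 kg.
Tool frame: the origin (TCP) lies midway between the tips of the shut fingers; the grasp point (between the pads) lies 19 mm behind it; z points along the fingers, y is the line along which they close (so a half turn about z gives the same grasp; the last joint's range is limited). The gripper opens to 85 mm and grips with 20 to 120 N. Pads are 22 mm wide; open, the fingers measure 114 mm over their backs; the gripper's body (76 mm by 85 mm) begins 54 mm behind the grasp point. The pads swing forward as they close: fully open they stand 13 mm farther back than shut.
Start: joints at [1.172, 0.477, 0.022, 1.555, -0.011, 1.109, -0.083], TCP at [0.194, -0.647, 0.231] pointing down, gripper open.
Joint ranges: [-2.96, 2.96], [-0.34, 2.1], [-1.41, 1.46], [0.24, 2.44], [-1.37, 4.51], [0.17, 1.92], [-2.96, 2.96]. Speed limits (rad/s): [2.39, 2.39, 3.14, 3.14, 3.14, 3.14, 3.14].

INTERFACE

Orientations are given as a unit quaternion [x, y, z, w].
In Python, from rig import ctrl, optics gives the robot as it stands.
- The arm moves only by the tool drive_tool, never from a script. Its argument "deltas" is a list of rows, each a list of 7 numbers: the shift along the tool's x, y, z normalised to -1 to 1, where 1 is 0.75 m, then the turn, a rotation vector about the tool's x, y, z normalised to -1 to 1, where 1 is 0.5 rad, then the finger opening in mm, from 0 to 85.4. A call has 1 to 5 rows; each row is the pose to reach, as a shift and turn from the pose commanded when the call began, along the tool's axes at that moment; what a row does not reach only later rows make up. A row lasts 1/8 s, in which the tool goes at most 62.5 mm and 10.7 degrees, less where a joint would pass 70% of its speed; a pose out of reach is approached as far as the arm can. A call with a number of a shift or a turn outside -1 to 1 is refused whole. A call with a gripper value outside its range is refused whole. The fingers move at their own pace and stop on an object; the grip force is fixed at half the most. Time passes only in rows, so rows that repeat a pose let the fingers close. It gives the time, the measured TCP pose, the force, the opening and the grip force at its end, in the units of the state.
- ctrl.read_state(): the state, without advancing time (a new reading comes with each control period).
- optics.read_camera(name): name is "scene" or "top" or "wrist"; returns a dict with "image" (400x640x3 uint8, red, green, blue), "depth" (400x640 float32, m along the optical axis (not along the pixel's ray), 0 where there is no reading), "fx", "fy", "cx", "cy" (pixels), "camera_from_world" (4x4, takes a point from world to camera coordinates). Camera axes: x right, y down, z forward; pixel columns grow to the right and rows downward; lengths in m; the calibration is good to about 2 mm. A picture is of the moment at which its call begins.
- ctrl.sign_off(): hands the job in; it is judged then, once.
The state is a dict: "time": time; "qpos": joint angles; "joint_velocities": joint speeds; "joint_torque": joint torques, N m; "tool_pos": TCP position; "eef_rot": TCP orientation; "contact_force": force on the tool from outside, world axes, zero at the start; "moment": the same for the moment, N m; "opening": opening from 0.0 (shut) to 1.0 (fully open); "grip_force": force on a finger pad.
Only numpy, scipy, OpenCV 4.12 (cv2) and the standard library are available. Lean on these libraries where they do the work, as an engineer would, in place of code of your own. Each camera call takes 0.05 s, during which the arm holds its last target. There are 200 camera calls.

TASK

The cut end of the drill core has been looked at: now its side is wanted under the lens. Pull the carriage out by its knob to the outer stop with the core still standing, tip the core over towards the knob so that it lies in the two V saddles - easing it down all the way, not letting it topple or drop - and push the carriage fully home again with the core lying in it. Do not bump the microscope head or disturb the other things on the bench.

Things in the scene. Friction and masses are not known exactly. Their poses are not given: they have to be found in the camera images.
- carriage (a joint): The aluminium carriage in the bed, m: 0 = fully home, saddles under the lens; 0.22 = outer stop. Grows as it is pulled out along +y of knob. Friction 1 N; a spring detent in the last 10 mm at each end takes 6 to 10 N to enter and 4 N to leave, and draws the carriage onto the stop from 3 mm away. Only when it is out is there gripper room above the core.
- knob (a point): Centre of the black pull knob at the carriage's outer end, 32 mm above the bench: a cylinder 28 mm in diameter, 20 mm long along the slide, on a level 8 mm steel rod that is free for 44 mm between the knob's inner face and the plate. Axes: z up, +y outward along the slide, x across. The bed below rod and knob is 16 mm high.
- foot (a point): Centre of the foot plate's top, 65 mm above the bench, where the core stands; axes as knob, which lies 144 mm away along +y. A half-round lip 7 mm high stands 2.5 mm off the core on the -y side; the +y side, towards the saddles, is open and the plate ends 26 mm from this point.
- cradle (a point): Middle of the core's axis once it lies in the cradle: 66 mm outward of foot, 84 mm above the bench; y = along the cradle, outward. Two black 90 degree V saddles, 12 mm long, 46 mm wide, tops 79 mm high, stand 26 mm inward and 17 mm outward of it. The lying core's bottom line is at foot-plate level; its outer end overhangs the outer saddle by 25 mm, with only plate (30 mm high) and rod below.
- core: Grey banded drill core: a plain stone cylinder, 36.4 mm in diameter, 95 mm long, about 0.27 kg, standing on the foot plate. Origin at the centre of its lower end, z along its axis to the upper end. Standing, it goes over by itself once it leans more than 21 degrees.
- core_mid (a point): Middle of the core's axis.
- scope: The fixed microscope stand. Origin on the bench straight under the lens, z up, +y = the way the carriage comes out. Bed 150 mm wide (x), 16 mm high, from y = -200 mm to 205 mm; pillar of 32 mm diameter at y = -165 mm, 410 mm high.
- head: The microscope's head, fixed on the pillar; origin and axes of scope. The lens mount is round about the z axis, radius 43 mm, lowest face 238 mm above the bench; the box with the eyepieces reaches about 470 mm up. Nothing of it lies beyond 43 mm on the +y side; half width in x 55 mm.
- mug: White mug, 78 mm wide, 92 mm high; origin at the centre of its underside. Leave alone.
- bottle: Clear water bottle, 66 mm wide, 205 mm high; origin at the centre of its underside. Leave alone.
- tin: Flat round brass tin, 55 mm wide, 16 mm high; origin at the centre of its underside. Leave alone.
- offcut: Short core offcut standing on the bench, 36 mm wide, 34 mm high; origin at the centre of its underside. Leave alone.
Not all that is in view belongs to the job. There is more than one size of the core; the job needs the largest.

How it is judged:
On the way, in this order (a step that is already met when the one before it is completed fails the run):
1. the carriage is out at its outer stop with the core still standing on it (value of joint carriage above 0.215 m and angle between core's own z axis and vertical below 0.15 rad), for 0.2 s.
2. with the carriage still out, the core lies in the saddles (value of joint carriage above 0.205 m and angle between the z axis of core and the y axis of cradle, either way round below 0.08 rad and z of core_mid in the frame of cradle between -0.003 and 0.003 m), for 0.2 s.
At the end, for the whole second after the job is handed in: The carriage is fully home (within 3 mm of its stop) and the core lies at rest in both V saddles: its axis within 0.08 rad of the cradle's, its middle within 22 mm of the cradle's middle lengthwise, 4 mm sideways and 3 mm in height (value of joint carriage below 0.003 m and angle between the z axis of core and the y axis of cradle, either way round below 0.08 rad and z of core_mid in the frame of cradle between -0.003 and 0.003 m and x of core_mid in the frame of cradle between -0.004 and 0.004 m and y of core_mid in the frame of cradle between -0.022 and 0.022 m and linear speed of core below 0.02 m/s); the robot touches nothing.
It fails at once if the core toppled or was dropped (it turned faster than 6 rad/s; a free topple reaches 12) (angular speed of core above 6 rad/s).
It fails at once if the microscope head was bumped (more than 5 N) (contact force between any of the arm, the fingers and head above 5 N).
It fails at once if a bystander was moved by more than 20 mm (distance of any of mug, bottle, tin, offcut from where it was at the start of the episode above 0.02 m).
It also fails if it takes over 72 s, if anything falls off the work surface, if the arm or the gripper's body presses on something with over 40 N, if the wrist force passes 120 N, or if a joint passes its speed limit or range.

## Working session

There is one attempt and no reset: what is moved stays moved. The work goes in short steps, Python scripts to look and compute and a tool call to move; the robot and the scene stay as the last step left them, time stands still between calls to the robot, and variables do not carry over. Pictures are saved under pics/ and viewed, at most 10 in all, crops included, and the job is handed in when it is done.

Besides the shell and the picture viewer there is one more tool, called after "Request:" as a command line: name --pt "numbers of a row" for each row, then --argument value for the rest. drive_tool: Moves the arm, as the interface text tells. Its arguments: {"type":"object","properties":{"deltas":{"type":"array","items":{"type":"array","items":{"type":"number"}}}},"required":["deltas"]}

```bash
ls; mkdir -p pics; cat > h.py <<'E'
import numpy as np, cv2
from rig import ctrl, optics
from scipy.spatial.transform import Rotation as R
def cloud(c):
    d=c["depth"]; v,u=np.mgrid[:d.shape[0],:d.shape[1]]
    p=np.stack([(u-c["cx"])/c["fx"]*d,(v-c["cy"])/c["fy"]*d,d],-1)
    T=np.linalg.inv(c["camera_from_world"])
    return p@T[:3,:3].T+T[:3,3]
def save(c,n): cv2.imwrite(f"pics/{n}.png",c["image"][:,:,::-1])
E
python3 - <<'E'
from h import *
import pickle
for n in ("scene","top"):
    c=optics.read_camera(n); save(c,n+"0"); pickle.dump(c,open(n+"0.pkl","wb"))
    print(n,np.linalg.inv(c["camera_from_world"]).round(3).tolist(),c["fx"])
s=ctrl.read_state(); print(s)
a=cv2.imread("pics/scene0.png");b=cv2.imread("pics/top0.png")
E
```

```text
pics
scene [[-0.352, 0.631, -0.691, 1.331], [0.936, 0.24, -0.258, 0.24], [0.003, -0.738, -0.675, 0.826], [0.0, 0.0, 0.0, 1.0]] 457.5009269393734
top [[0.002, -0.985, 0.173, 0.382], [-1.0, -0.004, -0.012, -0.022], [0.013, -0.173, -0.985, 1.222], [0.0, 0.0, 0.0, 1.0]] 394.60757430488326
{'time': 0.1, 'qpos': array([ 1.17188529,  0.47773163,  0.02233339,  1.55629826, -0.01147721,
        1.1092845 , -0.08307818]), 'joint_velocities': array([ 8.54921762e-05, -8.92105919e-04, -5.16115593e-04, -1.59568293e-03,
       -1.13482008e-03, -1.62050412e-03,  6.10106169e-04]), 'joint_torque': array([ 4.48134087e-03, -5.97756636e+01,  1.61390372e+00, -2.81955886e+01,
        1.29122066e-02,  4.96985522e-03, -3.44791511e-05]), 'tool_pos': array([ 0.19338988, -0.64617988,  0.23043618]), 'eef_rot': array([ 9.89442511e-01,  1.44923716e-01, -1.80106176e-04, -7.76171533e-04]), 'contact_force': array([-0.68703143, -0.3190689 , -0.4220182 ]), 'moment': array([ 0.02285904,  0.00994529, -0.02179063]), 'grip_force': 0.0, 'opening': 0.9980552060837412}
```

View pics/scene0.png

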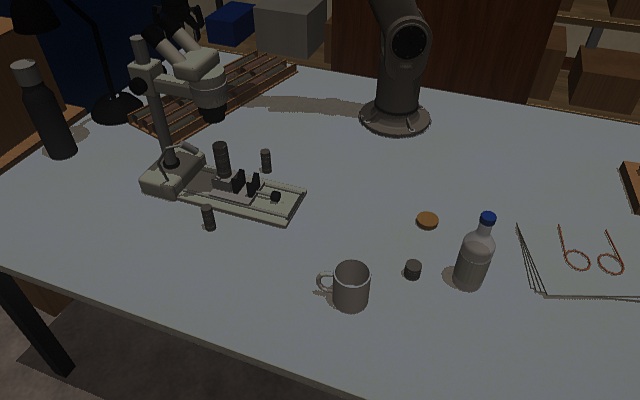

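View pics/top0.png

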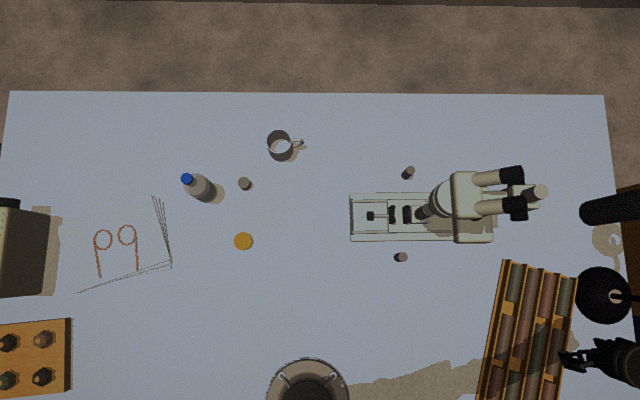

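The scene picture shows the core standing at about (222,158), the saddles at (238–255,183) and the knob at (275,196). Two smaller cores stand beside the bed, at (208,217) and (266,160). The top picture has the bed at columns 350–490, rows 192–242, the knob at (371,216) and the saddles at 392 and 406. The slide runs outward along roughly world +y.

```bash
python3 - <<'E'
from h import *
import pickle
S=pickle.load(open("scene0.pkl","rb"));T=pickle.load(open("top0.pkl","rb"))
def ray(c,u,v,z):
    M=np.linalg.inv(c["camera_from_world"]);d=M[:3,:3]@np.array([(u-c["cx"])/c["fx"],(v-c["cy"])/c["fy"],1])
    o=M[:3,3];return o+d*(z-o[2])/d[2]
def blobs(c,roi,thr,amin):
    u0,u1,v0,v1=roi;g=c["image"][v0:v1,u0:u1].max(-1)
    n,l,st,ce=cv2.connectedComponentsWithStats((g<thr).astype(np.uint8))
    P=cloud(c)[v0:v1,u0:u1]
    for i in range(1,n):
        if st[i,4]>=amin:
            q=P[l==i];print(st[i].tolist(),(ce[i]+[u0,v0]).round(1).tolist(),"med",np.median(q,0).round(3),"zmax",np.percentile(q[:,2],[50,95]).round(3))
print("top");blobs(T,(350,425,195,240),45,15)
print("scene");blobs(S,(180,305,130,225),45,15)
# bed outline by depth in top view
P=cloud(T);m=((P[...,2]>0.009)&(P[...,2]<0.026)).astype(np.uint8);m[:,:300]=0;m[:,480:]=0;m[:185]=0;m[250:]=0
m=cv2.morphologyEx(m,cv2.MORPH_CLOSE,np.ones((9,9)))
k=max(cv2.findContours(m,0,2)[0],key=cv2.contourArea)
print("bed",cv2.boundingRect(k),np.median(P[m>0],0))
# side edge lines of the bed -> direction
for f in (np.argmax,lambda a:len(a)-1-np.argmax(a[::-1])):
    pts=np.array([ray(T,u,f(m[:,u])+(0.5 if f is not np.argmax else -0.5),0.016)[:2] for u in range(360,425,1)])
    a=np.polyfit(pts[:,1],pts[:,0],1);print("edge x=a*y+b",a.round(4),pts[0].round(3),pts[-1].round(3))
pts=np.array([ray(T,np.argmax(m[v])-0.5,v,0.016)[:2] for v in range(197,238)]);print("outer end",np.polyfit(pts[:,0],pts[:,1],1),pts.mean(0))
# core in scene cloud
P=cloud(S);q=P[125:200,205:240].reshape(-1,3);q=q[(q[:,2]>0.09)&(q[:,2]<0.2)&(q[:,0]<0.8)&(q[:,0]>.4)]
c0=np.median(q,0);print("core pts",len(q),c0,np.percentile(q,[2,98],axis=0).round(3))
t=q[q[:,2]>0.155];print(t.mean(0),t.min(0),t.max(0))
sel=q[(q[:,2]<.15)&(np.hypot(*(q-c0)[:,:2].T)<.05)]
from scipy.optimize import least_squares
r=least_squares(lambda p:np.hypot(sel[:,0]-p[0],sel[:,1]-p[1])-.0182,[c0[0]-.015,c0[1]],loss="soft_l1",f_scale=.002);print("axis",r.x,np.std(r.fun))
E
```

```text
top
[38, 11, 7, 18, 93] [391.2, 214.5] med [ 0.537 -0.246  0.066] zmax [0.066 0.08 ]
[53, 11, 8, 18, 124] [406.2, 214.6] med [ 0.534 -0.29   0.064] zmax [0.064 0.08 ]
[65, 12, 10, 13, 87] [419.5, 213.6] med [ 0.531 -0.316  0.113] zmax [0.113 0.152]
[17, 17, 7, 8, 50] [369.8, 215.6] med [ 0.533 -0.186  0.044] zmax [0.044 0.05 ]
scene
[0, 0, 13, 9, 48] [184.4, 132.6] med [ 0.355 -0.586  0.015] zmax [0.015 0.03 ]
[4, 0, 17, 10, 19] [192.1, 134.3] med [ 0.331 -0.572  0.001] zmax [0.001 0.005]
[31, 11, 54, 64, 1122] [232.3, 172.9] med [ 0.552 -0.312  0.07 ] zmax [0.07  0.159]
[1, 16, 16, 9, 31] [188.1, 149.7] med [ 0.604 -0.375  0.176] zmax [0.176 0.188]
[81, 22, 11, 21, 171] [265.8, 162.8] med [ 0.424 -0.265  0.036] zmax [0.036 0.068]
[0, 25, 26, 37, 257] [192.8, 172.0] med [ 0.527 -0.44   0.032] zmax [0.032 0.046]
[90, 61, 11, 12, 98] [275.1, 196.1] med [ 0.544 -0.181  0.038] zmax [0.038 0.046]
[106, 62, 19, 28, 110] [295.3, 205.9] med [ 0.538 -0.128  0.016] zmax [0.016 0.02 ]
[21, 78, 15, 17, 159] [208.2, 217.0] med [ 0.681 -0.296  0.044] zmax [0.044 0.068]
bed (349, 186, 108, 57) [ 0.51782001 -0.23244972  0.01776394]
edge x=a*y+b [-0.0075  0.6096] [ 0.61  -0.161] [ 0.614 -0.361]
edge x=a*y+b [-0.0024  0.4609] [ 0.461 -0.159] [ 0.462 -0.354]
outer end [ 0.00826175 -0.12429687] [ 0.53352709 -0.11988901]
core pts 421 [ 0.54988376 -0.32190476  0.13563804] [[ 0.526 -0.344  0.092]
 [ 0.558 -0.31   0.161]]
[ 0.5410011  -0.32822258  0.15873119] [ 0.52161195 -0.34668553  0.15504776] [ 0.56012425 -0.30947423  0.16254951]
axis [ 0.53848091 -0.32976111] 0.0014318246874317313
```

```bash
python3 - <<'E'
import cv2
a=cv2.imread("pics/scene0.png")[110:250,130:320];b=cv2.imread("pics/top0.png")[180:260,340:500]
a=cv2.convertScaleAbs(cv2.resize(a,(640,472),interpolation=2),alpha=1.8)
cv2.imwrite("pics/z1.png",a)
b=cv2.convertScaleAbs(cv2.resize(b,(800,400),interpolation=2),alpha=1.8);cv2.imwrite("pics/z2.png",b)
E
cat >> h.py <<'E'
R0=R.from_matrix(np.array([[0,1,0],[1,0,0],[0,0,-1.]]))   # tool y = world x, pointing down
def pose(t=0,yaw=0): return R.from_euler("z",yaw,degrees=True)*R.from_euler("x",-t,degrees=True)*R0
def calls(cs,start=None):
    """cs: list of calls, each a list of (xyz, Rotation, opening mm); prints rows, chaining the commanded pose"""
    s=ctrl.read_state(); p,q=start or (np.array(s["tool_pos"]),R.from_quat(s["eef_rot"]))
    for c in cs:
        rows=[]
        for x,r,o in c:
            rows.append([*(q.inv().apply(np.array(x)-p)/.75).round(4),*((q.inv()*r).as_rotvec()/.5).round(3),o])
        print([[float(v)+0 for v in r] for r in rows])
        d=np.array(rows[-1]); p=p+q.apply(d[:3]*.75); q=q*R.from_rotvec(d[3:6]*.5)
E
python3 - <<'E'
from h import *
P=np.array
q=R.from_quat(ctrl.read_state()["eef_rot"])
Y=lambda a:pose(0,a)
print((q*pose().inv()).as_rotvec(degrees=True))
a=P([.25,-.36,.25]);b=P([.42,-.15,.25]);c=P([.536,-.184,.2])
calls([[(a,Y(-48),85)]*5,[(b,Y(-24),85)]*5,[(c,Y(0),85)]*5])
E
```

```text
[ 5.17596636e-02  8.30389016e-02 -7.33342547e+01]
[[0.1817, -0.3439, -0.0256, -0.003, 0.0, -0.884, 85.0], [0.1817, -0.3439, -0.0256, -0.003, 0.0, -0.884, 85.0], [0.1817, -0.3439, -0.0256, -0.003, 0.0, -0.884, 85.0], [0.1817, -0.3439, -0.0256, -0.003, 0.0, -0.884, 85.0], [0.1817, -0.3439, -0.0256, -0.003, 0.0, -0.884, 85.0]]
[[0.3558, -0.0565, 0.0001, 0.0, 0.0, -0.838, 85.0], [0.3558, -0.0565, 0.0001, 0.0, 0.0, -0.838, 85.0], [0.3558, -0.0565, 0.0001, 0.0, 0.0, -0.838, 85.0], [0.3558, -0.0565, 0.0001, 0.0, 0.0, -0.838, 85.0], [0.3558, -0.0565, 0.0001, 0.0, 0.0, -0.838, 85.0]]
[[0.0215, 0.1598, 0.0667, 0.0, 0.0, -0.838, 85.0], [0.0215, 0.1598, 0.0667, 0.0, 0.0, -0.838, 85.0], [0.0215, 0.1598, 0.0667, 0.0, 0.0, -0.838, 85.0], [0.0215, 0.1598, 0.0667, 0.0, 0.0, -0.838, 85.0], [0.0215, 0.1598, 0.0667, 0.0, 0.0, -0.838, 85.0]]
```

View pics/z1.png

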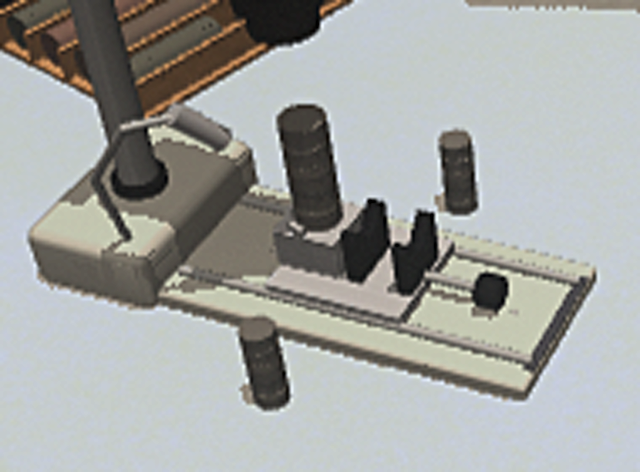

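The enlarged scene view shows the tall core (305,165 in the crop) on the foot, with two saddles in front of it and the knob at (490,290). Its layout matches the text. The knob's outer side is clear, so I move.

Request:
drive_tool --pt "0.182 -0.344 -0.026 -0.003 0 -0.884 85" --pt "0.182 -0.344 -0.026 -0.003 0 -0.884 85" --pt "0.182 -0.344 -0.026 -0.003 0 -0.884 85" --pt "0.182 -0.344 -0.026 -0.003 0 -0.884 85" --pt "0.182 -0.344 -0.026 -0.003 0 -0.884 85"

```text
time: 0.72
tool_pos: [0.2505, -0.3575, 0.2507]
eef_rot: [0.933, 0.359, -0.0, 0.0]
contact_force: [0.6, 0.3, 0.2]
opening: 0.997
grip_force: 0.0
```

Request:
drive_tool --pt "0.356 -0.057 0 0 0 -0.838 85" --pt "0.356 -0.057 0 0 0 -0.838 85" --pt "0.356 -0.057 0 0 0 -0.838 85" --pt "0.356 -0.057 0 0 0 -0.838 85" --pt "0.356 -0.057 0 0 0 -0.838 85"

```text
time: 1.35
tool_pos: [0.4221, -0.1463, 0.2508]
eef_rot: [0.837, 0.547, 0.001, 0.001]
contact_force: [0.0, -1.3, -0.3]
opening: 1.0
grip_force: 0.0
```

Request:
drive_tool --pt "0.021 0.16 0.067 0 0 -0.838 85" --pt "0.021 0.16 0.067 0 0 -0.838 85" --pt "0.021 0.16 0.067 0 0 -0.838 85" --pt "0.021 0.16 0.067 0 0 -0.838 85" --pt "0.021 0.16 0.067 0 0 -0.838 85"

```text
time: 1.98
tool_pos: [0.5357, -0.1844, 0.2009]
eef_rot: [0.707, 0.707, -0.0, 0.001]
contact_force: [0.1, -0.0, -0.3]
opening: 0.997
grip_force: 0.0
```

```bash
python3 - <<'E'
from h import *
c=optics.read_camera("wrist"); save(c,"w1")
P=cloud(c);print(np.linalg.inv(c["camera_from_world"]).round(3).tolist())
g=c["image"].max(-1)
n,l,st,ce=cv2.connectedComponentsWithStats((g<50).astype(np.uint8))
for i in range(1,n):
    if st[i,4]>150:
        q=P[l==i];q=q[np.isfinite(q).all(1)]
        print(st[i].tolist(),ce[i].round(1),np.median(q,0).round(4),np.percentile(q,[5,95],axis=0).round(4).tolist())
E
```

```text
[[1.0, -0.001, 0.001, 0.536], [-0.0, -0.947, -0.322, -0.101], [0.001, 0.322, -0.947, 0.343], [0.0, 0.0, 0.0, 1.0]]
[296, 224, 31, 27, 267] [306.5 238.2] [ 0.522  -0.2444  0.0656] [[0.513, -0.2533, 0.0334], [0.5351, -0.2435, 0.0778]]
[37, 254, 569, 146, 36754] [315.2 356.7] [ 0.533  -0.1724  0.2804] [[0.4695, -0.1912, 0.2512], [0.6029, -0.1652, 0.2953]]
[298, 255, 45, 31, 915] [318.1 267.6] [ 0.5338 -0.287   0.0592] [[0.5149, -0.2954, 0.0339], [0.5593, -0.286, 0.0768]]
```

View pics/w1.png

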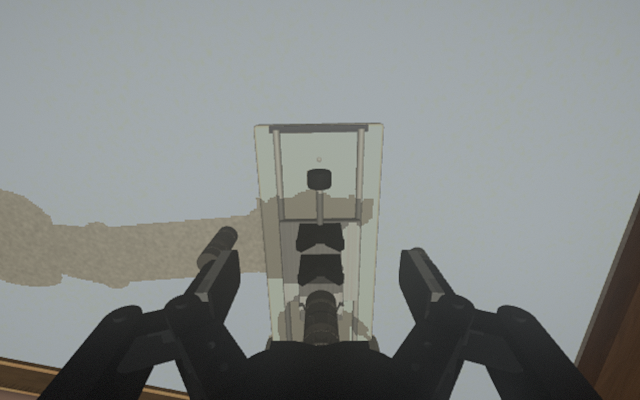

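The wrist view shows the knob at (319,179), the saddles at rows 238 and 270 and the core top at (320,300). The slide runs straight up the image, so it lies along world y within a fraction of a degree.

```bash
python3 - <<'E'
from h import *
c=optics.read_camera("wrist");P=cloud(c)
q=P[165:195,302:336].reshape(-1,3);q=q[q[:,2]>.026];print("knob",len(q),np.percentile(q,[3,50,97],axis=0).round(4).tolist())
t=q[q[:,2]>.041];print("top",np.median(t,0),t.min(0),t.max(0))
e=P[131:320];m=(e[...,2]>.008)&(e[...,2]<.024)
for y in (-.14,-.17,-.2):
    s=e[m&(abs(e[...,1]-y)<.004)];s=s[abs(s[:,0]-.536)<.085];print(y,s[:,0].min(),s[:,0].max())
# saddles and rod
s=P[220:290,285:350].reshape(-1,3);s=s[(s[:,2]>.07)&(s[:,2]<.083)]
for k in (s[s[:,1]>-.266],s[s[:,1]<=-.266]):print("saddle",len(k),k.min(0),k.max(0))
s=P[193:216,305:334].reshape(-1,3);s=s[s[:,2]>.026];print("rod",len(s),np.median(s,0))
s=P[285:345,295:345].reshape(-1,3);s=s[(s[:,2]>.15)&(s[:,2]<.17)];print("coretop",len(s),s.mean(0),s.min(0),s.max(0))
E
```

```text
knob 500 [[0.5241, -0.2026, 0.0302], [0.5364, -0.1859, 0.0428], [0.5489, -0.1775, 0.0464]]
top [ 0.53641375 -0.18644772  0.04447565] [ 0.52525984 -0.19743358  0.04100156] [ 0.5476041  -0.10121516  0.34358669]
-0.14 0.4610226409519822 0.6110211768505543
-0.17 0.4614467471558924 0.6102744884286223
-0.2 0.46276988021336174 0.6118111603735154
saddle 323 [ 0.5113927  -0.25610763  0.07002127] [ 0.56362824 -0.24270664  0.07975777]
saddle 288 [ 0.51245831 -0.29951864  0.07002778] [ 0.56353481 -0.28557611  0.08003419]
rod 146 [ 0.53641775 -0.2165212   0.0354341 ]<stdin>:12: RuntimeWarning: Mean of empty slice.
  ret = um.true_divide(
Traceback (most recent call last):
ValueError: zero-size array to reduction operation minimum which has no identity
```

Request:
drive_tool --pt "-0.003 0.001 0.1 0 0 0 50" --pt "-0.003 0.001 0.18 0 0 0 50" --pt "-0.003 0.001 0.24 0 0 0 50" --pt "-0.003 0.001 0.24 0 0 0 50" --pt "-0.003 0.001 0.24 0 0 0 20"

```text
time: 2.7
tool_pos: [0.5383, -0.1871, 0.0227]
eef_rot: [0.707, 0.707, 0.0, 0.002]
contact_force: [-0.3, -0.1, 2.0]
opening: 0.385
grip_force: 1.2
```

Request:
drive_tool --pt "0 0 0 0 0 0 10" --pt "0 0 0 0 0 0 10" --pt "0 0 0 0 0 0 10" --pt "0 0 0 0 0 0 10"

```text
time: 3.2
tool_pos: [0.5357, -0.1875, 0.0231]
eef_rot: [0.707, 0.707, -0.001, 0.001]
contact_force: [-6.3, 0.3, 2.9]
opening: 0.306
grip_force: 58.9
```

Request:
drive_tool --pt "0.007 0 0 0 0 0 10" --pt "0.018 0 0 0 0 0 10" --pt "0.036 0 0 0 0 0 10" --pt "0.058 0 0 0 0 0 10" --pt "0.084 0 0 0 0 0 10"

```text
time: 3.82
tool_pos: [0.5349, -0.126, 0.023]
eef_rot: [0.708, 0.706, -0.003, 0.001]
contact_force: [-10.2, -2.9, 8.1]
opening: 0.305
grip_force: 59.4
```

Request:
drive_tool --pt "0.028 0 0 0 0 0 10" --pt "0.056 0 0 0 0 0 10" --pt "0.084 0 0 0 0 0 10" --pt "0.112 0 0 0 0 0 10" --pt "0.138 0 0 0 0 0 10"

```text
time: 4.45
tool_pos: [0.5336, -0.0331, 0.0229]
eef_rot: [0.709, 0.705, -0.01, 0.005]
contact_force: [-8.8, -58.7, 16.8]
opening: 0.303
grip_force: 61.6
```

Request:
drive_tool --pt "0.022 0 0 0 0 0 10" --pt "0.04 0 0 0 0 0 10" --pt "0.054 0 0 0 0 0 10" --pt "0.064 0 0 0 0 0 10" --pt "0.071 0 0 0 0 0 10"

```text
time: 5.08
tool_pos: [0.538, 0.0349, 0.0217]
eef_rot: [0.706, 0.708, 0.001, 0.001]
contact_force: [-0.4, -0.0, -0.1]
opening: 0.115
grip_force: 0.0
```

Request:
drive_tool --pt "0.004 0 0 0 0 0 10" --pt "0.007 0 0 0 0 0 10" --pt "0.007 0 0 0 0 0 10"

```text
time: 5.45
tool_pos: [0.5371, 0.0383, 0.0201]
eef_rot: [0.707, 0.707, -0.0, 0.001]
contact_force: [-0.9, -0.1, -0.8]
opening: 0.115
grip_force: 0.0
```

```bash
python3 - <<'E'
from h import *
a=optics.read_camera("scene")
im=cv2.convertScaleAbs(cv2.resize(a["image"][60:260,130:390,::-1],(780,600),interpolation=2),alpha=1.8);cv2.imwrite("pics/s2.png",im)
E
```

```text
(no output)
```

View pics/s2.png

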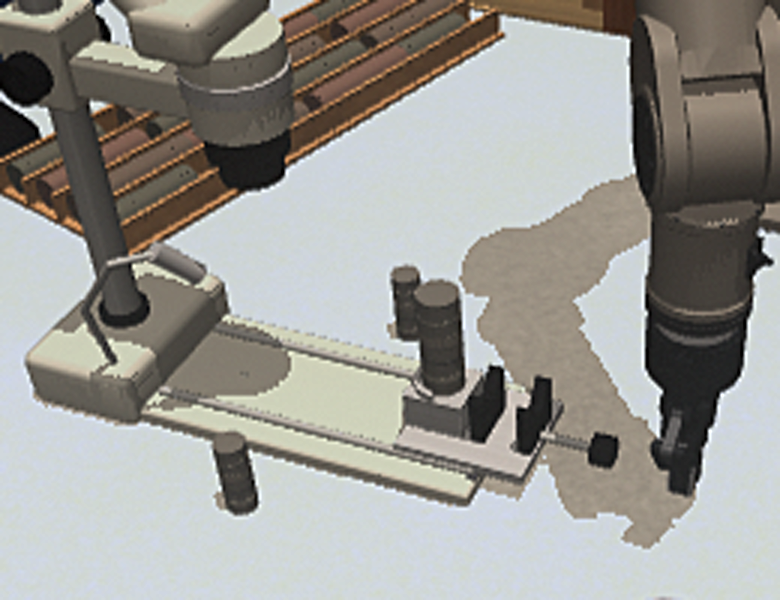

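The core still stands, at about (440,335) in the crop. The carriage is well out, but the knob at (603,450) slipped out of the pads before the tool stopped at (680,460). I'll measure where the knob stands.

```bash
python3 - <<'E'
from h import *
for n in("scene","top"):
    c=optics.read_camera(n);P=cloud(c)
    m=(P[...,2]>.03)&(P[...,2]<.05)&(abs(P[...,0]-.537)<.03)&(P[...,1]>-.1)&(P[...,1]<.02)
    q=P[m];print(n,len(q))
    g=c["image"].max(-1);k=P[m&(g<45)];print(" dark",len(k),np.percentile(k,[3,50,97],axis=0).round(3).tolist())
    m=(P[...,2]>.1)&(P[...,2]<.165)&(abs(P[...,0]-.537)<.03)&(P[...,1]>-.25)&(P[...,1]<-.08);q=P[m]
    print(" core",len(q),np.percentile(q,[2,50,98],axis=0).round(3).tolist())
E
```

```text
scene 201
 dark 147 [[0.518, -0.097, 0.032], [0.544, -0.039, 0.04], [0.562, -0.022, 0.049]]
 core 387 [[0.523, -0.191, 0.101], [0.549, -0.17, 0.141], [0.556, -0.157, 0.161]]
top 44
 dark 2 [[0.542, -0.09, 0.043], [0.546, -0.09, 0.044], [0.551, -0.09, 0.045]]
 core 180 [[0.517, -0.195, 0.106], [0.532, -0.176, 0.16], [0.551, -0.161, 0.164]]
```

Request:
drive_tool --pt "0 0 -0.06 0 0 0 50" --pt "0 0 -0.1 0 0 0 50" --pt "-0.06 0 -0.1 0 0 0 50" --pt "-0.13 0 -0.1 0 0 0 50" --pt "-0.13 0 -0.1 0 0 0 50"

```text
time: 6.22
tool_pos: [0.5365, -0.0652, 0.095]
eef_rot: [0.71, 0.704, -0.001, 0.001]
contact_force: [0.2, 1.0, 0.1]
opening: 0.587
grip_force: 0.0
```

Request:
drive_tool --pt "0 0 0.06 0 0 0 50" --pt "0 0 0.105 0 0 0 50" --pt "0 0 0.105 0 0 0 20" --pt "0 0 0.105 0 0 0 2" --pt "0 0 0.105 0 0 0 2"

```text
time: 6.85
tool_pos: [0.5339, -0.0589, 0.0173]
eef_rot: [0.707, 0.707, -0.003, -0.001]
contact_force: [-9.5, 1.8, 3.8]
opening: 0.069
grip_force: 58.6
```

Request:
drive_tool --pt "0 0 0 0 0 0 2" --pt "0 0 0 0 0 0 2" --pt "0 0 0 0 0 0 2"

```text
time: 7.22
tool_pos: [0.5339, -0.0589, 0.0173]
eef_rot: [0.707, 0.707, -0.002, -0.001]
contact_force: [-8.9, 1.7, 3.4]
opening: 0.063
grip_force: 58.6
```

Request:
drive_tool --pt "0 -0.004 0 0 0 0 2" --pt "0.008 -0.004 0 0 0 0 2" --pt "0.016 -0.004 0 0 0 0 2" --pt "0.026 -0.004 0 0 0 0 2"

```text
time: 7.72
tool_pos: [0.5337, -0.0585, 0.0173]
eef_rot: [0.711, 0.703, -0.009, 0.007]
contact_force: [1.8, -54.1, -1.2]
opening: 0.064
grip_force: 59.5
```

The carriage won't move at 54 N. The foot was under the lens at the start, so the start value was about 0.065 and this is the outer stop. I'll release the knob and go for the core.

Request:
drive_tool --pt "-0.024 0 0 0 0 0 2" --pt "-0.024 0 0 0 0 0 50" --pt "-0.024 0 0 0 0 0 50" --pt "-0.024 0 -0.08 0 0 0 70" --pt "-0.024 0 -0.16 0 0 0 70"

```text
time: 8.35
tool_pos: [0.534, -0.056, 0.1381]
eef_rot: [0.706, 0.708, 0.0, -0.0]
contact_force: [0.5, 0.0, -0.4]
opening: 0.814
grip_force: 0.0
```

Request:
drive_tool --pt "0 0 -0.08 0 0 0 70" --pt "0 0 -0.12 0 0 0 70" --pt "0 0 -0.12 0 0 0 70"

```text
time: 8.72
tool_pos: [0.536, -0.0561, 0.23]
eef_rot: [0.706, 0.708, 0.002, 0.003]
contact_force: [-0.9, -0.6, -1.3]
opening: 0.822
grip_force: 0.0
```

```bash
python3 - <<'E'
from h import *
from scipy.optimize import least_squares
print(ctrl.read_state()["tool_pos"])
for n in("scene","top"):
    c=optics.read_camera(n);P=cloud(c)
    m=(P[...,2]>.095)&(P[...,2]<.17)&(abs(P[...,0]-.537)<.03)&(P[...,1]>-.25)&(P[...,1]<-.13);q=P[m]
    t=q[q[:,2]>.157];print(n,len(q),"top",len(t),t.mean(0),t.min(0),t.max(0))
    s=q[q[:,2]<.152];r=least_squares(lambda p:np.hypot(s[:,0]-p[0],s[:,1]-p[1])-.0182,[.537,-.177],loss="soft_l1",f_scale=.002)
    print(" axis",r.x,np.abs(r.fun).mean(),len(s))
c=optics.read_camera("wrist");P=cloud(c);save(c,"w2")
m=(P[...,2]>.157)&(P[...,2]<.166)&(abs(P[...,0]-.537)<.04)&(abs(P[...,1]+.177)<.04);q=P[m];print("wrist coretop",len(q),q.mean(0),q.min(0),q.max(0))
m=(P[...,2]>.07)&(P[...,2]<.082)&(abs(P[...,0]-.537)<.04)&(P[...,1]>-.152)&(P[...,1]<-.07);q=P[m]
for k in(q[q[:,1]>-.112],q[q[:,1]<-.112]):
  if len(k):print("saddle",len(k),k.min(0),k.max(0))
m=(P[...,2]>.035)&(P[...,2]<.05)&(abs(P[...,0]-.537)<.03)&(abs(P[...,1]+.034)<.015);q=P[m];print("knob",len(q),q.min(0),q.max(0))
E
```

```text
[ 0.53603625 -0.05607242  0.22996878]
scene 408 top 117 [ 0.53828194 -0.17854408  0.15905697] [ 0.51789928 -0.19654075  0.15711321] [ 0.55863427 -0.15960482  0.16216956]
 axis [ 0.53673558 -0.17923148] 0.0009954025426698885 267
top 100 top 95 [ 0.53572157 -0.18658906  0.16109512] [ 0.5176952  -0.19812332  0.15734283] [ 0.55356329 -0.17576257  0.16596329]
 axis [ 0.53581971 -0.18248334] 9.876671114963584e-05 3
wrist coretop 957 [ 0.53614787 -0.17920359  0.15986091] [ 0.51850808 -0.19723116  0.15701296] [ 0.55362475 -0.1621476   0.16158983]
saddle 280 [ 0.50935631 -0.10558883  0.07000328] [ 0.56089687 -0.09266777  0.08020558]
saddle 262 [ 0.50967893 -0.14878355  0.0700521 ] [ 0.56215052 -0.13535021  0.07963454]
knob 384 [ 0.52123256 -0.04718352  0.0351593 ] [ 0.54775129 -0.02713978  0.04778826]
```

```bash
cat >> h.py <<'E'
E_=np.array([-.161,.065]); G0=np.array([-.018,.085])
def core_pose(th,tau,drop=0.):
    """tool pose for core lean th, tool lean tau (deg), core rolling over its outer lower edge"""
    a=np.radians(th);t=np.radians(tau)
    y=E_[0]+G0[0]*np.cos(a)+G0[1]*np.sin(a); z=E_[1]+G0[1]*np.cos(a)-G0[0]*np.sin(a)-drop
    y-=.022*np.sin(t); z-=.022*np.cos(t)
    return [.5363-.013*(y+.179),y,z],pose(tau,.75)
E
python3 - <<'E'
from h import *
p0,r0=core_pose(0,0)
up=[p0[0],p0[1],.22]
k=lambda th,tau,o,d=0:(*core_pose(th,tau,d),o)
print(p0)
calls([[(up,r0,70)]*4,[([p0[0],p0[1],.17],r0,70)]+[(p0,r0,70)]*2+[(p0,r0,50),(p0,r0,20)]])
E
```

```text
[np.float64(0.5363), np.float64(-0.179), np.float64(0.12800000000000003)]
[[-0.1627, 0.0037, 0.0079, -0.001, 0.002, -0.024, 70.0], [-0.1627, 0.0037, 0.0079, -0.001, 0.002, -0.024, 70.0], [-0.1627, 0.0037, 0.0079, -0.001, 0.002, -0.024, 70.0], [-0.1627, 0.0037, 0.0079, -0.001, 0.002, -0.024, 70.0]]
[[0.0, 0.0, 0.0666, 0.0, 0.0, 0.0, 70.0], [0.0, 0.0, 0.1226, 0.0, 0.0, 0.0, 70.0], [0.0, 0.0, 0.1226, 0.0, 0.0, 0.0, 70.0], [0.0, 0.0, 0.1226, 0.0, 0.0, 0.0, 50.0], [0.0, 0.0, 0.1226, 0.0, 0.0, 0.0, 20.0]]
```

Request:
drive_tool --pt "-0.08 0.002 0.008 -0.001 0.002 -0.024 70" --pt "-0.163 0.004 0.008 -0.001 0.002 -0.024 70" --pt "-0.163 0.004 0.008 -0.001 0.002 -0.024 70" --pt "-0.163 0.004 0.008 -0.001 0.002 -0.024 70"

```text
time: 9.38
tool_pos: [0.5364, -0.1791, 0.2194]
eef_rot: [0.703, 0.711, 0.0, -0.001]
contact_force: [1.1, 0.9, 0.1]
opening: 0.82
grip_force: 0.0
```

Request:
drive_tool --pt "0 0 0.067 0 0 0 70" --pt "0 0 0.123 0 0 0 70" --pt "0 0 0.123 0 0 0 70" --pt "0 0 0.123 0 0 0 70"

```text
time: 9.88
tool_pos: [0.5382, -0.1788, 0.1298]
eef_rot: [0.702, 0.712, 0.001, 0.001]
contact_force: [0.5, -0.7, 0.3]
opening: 0.822
grip_force: 0.0
```

Request:
drive_tool --pt "0 0 0 0 0 0 55" --pt "0 0 0 0 0 0 45" --pt "0 0 0 0 0 0 25" --pt "0 0 0 0 0 0 20" --pt "0 0 0 0 0 0 20"

```text
time: 10.5
tool_pos: [0.5374, -0.1803, 0.1297]
eef_rot: [0.703, 0.711, 0.0, 0.001]
contact_force: [-2.0, 0.0, 7.4]
opening: 0.412
grip_force: 59.0
```

```bash
python3 - <<'E'
from h import *
s=ctrl.read_state();print(s["tool_pos"],s["opening"]*85.4,s["grip_force"],s["contact_force"])
k=lambda th,tau,o=20,d=0:(*core_pose(th,tau,d),o)
p,r=core_pose(0,0)
calls([[k(a,a) for a in (3,7,11,15,19)],[k(a,a) for a in (23,27,31,34,34)]],(np.array(p),r))
E
```

```text
[ 0.53735461 -0.18025203  0.12971121] 35.16816135093764 58.970144391059875 [-2.03840559  0.03369588  7.36505311]
[[0.0044, 0.0, -0.0011, 0.0, -0.105, 0.0, 20.0], [0.0104, 0.0, -0.0023, 0.0, -0.244, 0.0, 20.0], [0.0165, 0.0, -0.003, 0.0, -0.384, 0.0, 20.0], [0.0226, 0.0, -0.0033, 0.0, -0.524, 0.0, 20.0], [0.0287, 0.0, -0.0032, 0.0, -0.663, 0.0, 20.0]]
[[0.0059, 0.0, -0.0015, 0.0, -0.14, 0.0, 20.0], [0.0119, 0.0, -0.0025, 0.0, -0.279, 0.0, 20.0], [0.0179, 0.0, -0.0032, 0.0, -0.419, 0.0, 20.0], [0.0225, 0.0, -0.0034, 0.0, -0.524, 0.0, 20.0], [0.0225, 0.0, -0.0034, 0.0, -0.524, 0.0, 20.0]]
```

Request:
drive_tool --pt "0.004 0 -0.001 0 -0.105 0 20" --pt "0.01 0 -0.002 0 -0.244 0 20" --pt "0.0165 0 -0.003 0 -0.384 0 20" --pt "0.0226 0 -0.003 0 -0.524 0 20" --pt "0.0287 0 -0.003 0 -0.663 0 20"

```text
time: 11.12
tool_pos: [0.5372, -0.1584, 0.1313]
eef_rot: [0.693, 0.701, -0.116, 0.119]
contact_force: [-0.2, -0.3, -2.2]
opening: 0.411
grip_force: 59.7
```

Request:
drive_tool --pt "0.006 0 -0.0015 0 -0.14 0 20" --pt "0.012 0 -0.0025 0 -0.28 0 20" --pt "0.018 0 -0.003 0 -0.42 0 20" --pt "0.0225 0 -0.003 0 -0.524 0 20" --pt "0.0225 0 -0.003 0 -0.524 0 20"

```text
time: 11.75
tool_pos: [0.5369, -0.1406, 0.1272]
eef_rot: [0.671, 0.681, -0.205, 0.208]
contact_force: [-0.0, 1.5, 1.5]
opening: 0.412
grip_force: 60.0
```

```bash
python3 - <<'E'
from h import *
a=optics.read_camera("scene");P=cloud(a)
im=cv2.convertScaleAbs(cv2.resize(a["image"][90:250,170:390,::-1],(780,567),interpolation=2),alpha=1.8);cv2.imwrite("pics/s3.png",im)
s=ctrl.read_state();print(s["tool_pos"],(R.from_quat(s["eef_rot"])*R0.inv()).as_euler("xyz",degrees=True),s["opening"],s["grip_force"],s["contact_force"])
print(core_pose(34,34)[0])
E
```

```text
[ 0.53695356 -0.14114572  0.12741634] [-33.94923694  -0.07558813   0.74243936] 0.40777649979518243 59.98843610286713 [-0.42619259  0.56268403 -1.03719775]
[np.float64(0.5358020158040353), np.float64(-0.1406935233873337), np.float64(0.1272948393334411)]
```

View pics/s3.png

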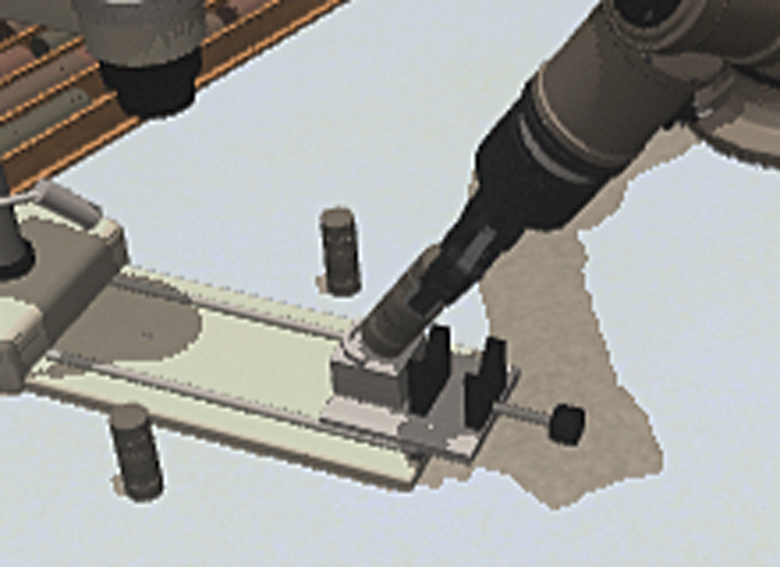

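The core leans 34° in the grip with its lower edge at (370,350) in the crop, still on the foot plate. The force is near zero. I go on, now letting the core pivot between the pads.

```bash
python3 - <<'E'
from h import *
k=lambda th,tau,o=20,d=0.001:(*core_pose(th,tau,d),o)
calls([[k(38,38),k(42,42),k(46,46),k(50,46),k(54,45)],[k(57,42),k(60,39),k(63,35),k(66,30),k(68,25)],[k(70,20),k(72,15),k(74,10),k(76,6),k(78,3)],[k(81,0),k(84,0),k(87,0),k(89,0),k(90,0)]],(np.array(core_pose(34,34)[0]),pose(34,.75)))
E
```

```text
[[0.0067, 0.0, -0.0004, 0.0, -0.14, 0.0, 20.0], [0.0127, 0.0, -0.0014, 0.0, -0.279, 0.0, 20.0], [0.0187, 0.0, -0.002, 0.0, -0.419, 0.0, 20.0], [0.0268, 0.0, -0.0018, 0.0, -0.419, 0.0, 20.0], [0.0354, 0.0, -0.0008, 0.0, -0.384, 0.0, 20.0]]
[[0.0076, 0.0, -0.0002, 0.0, 0.105, 0.0, 20.0], [0.0152, 0.0, -0.0002, 0.0, 0.209, 0.0, 20.0], [0.0232, 0.0, 0.0, 0.0, 0.349, 0.0, 20.0], [0.0317, 0.0, 0.0003, 0.0, 0.524, 0.0, 20.0], [0.0382, 0.0, 0.0002, 0.0, 0.698, 0.0, 20.0]]
[[0.0059, 0.0, 0.002, 0.0, 0.175, 0.0, 20.0], [0.0118, 0.0, 0.004, 0.0, 0.349, 0.0, 20.0], [0.0176, 0.0, 0.0058, 0.0, 0.524, 0.0, 20.0], [0.0227, 0.0, 0.0077, 0.0, 0.663, 0.0, 20.0], [0.0273, 0.0, 0.0097, 0.0, 0.768, 0.0, 20.0]]
[[0.0041, 0.0, 0.0055, 0.0, 0.105, 0.0, 20.0], [0.0064, 0.0, 0.0111, 0.0, 0.105, 0.0, 20.0], [0.0084, 0.0, 0.0168, 0.0, 0.105, 0.0, 20.0], [0.0096, 0.0, 0.0207, 0.0, 0.105, 0.0, 20.0], [0.0102, 0.0, 0.0226, 0.0, 0.105, 0.0, 20.0]]
```

Request:
drive_tool --pt "0.0067 0 -0.0004 0 -0.14 0 20" --pt "0.0127 0 -0.0014 0 -0.28 0 20" --pt "0.0187 0 -0.002 0 -0.42 0 20" --pt "0.0268 0 -0.0018 0 -0.42 0 20" --pt "0.0354 0 -0.0008 0 -0.384 0 20"

```text
time: 12.42
tool_pos: [0.536, -0.1211, 0.1142]
eef_rot: [0.65, 0.656, -0.27, 0.273]
contact_force: [-2.7, -1.0, 6.3]
opening: 0.41
grip_force: 60.1
```

Request:
drive_tool --pt "0.0076 0 0 0 0.105 0 20" --pt "0.0152 0 0 0 0.21 0 20"

```text
time: 12.68
tool_pos: [0.5361, -0.1133, 0.1064]
eef_rot: [0.664, 0.669, -0.234, 0.238]
contact_force: [-1.6, -1.6, 5.7]
opening: 0.412
grip_force: 61.4
```

```bash
cat >>h.py <<'E'
def look(name=None):
    a=optics.read_camera("scene");P=cloud(a)
    if name: cv2.imwrite(f"pics/{name}.png",cv2.convertScaleAbs(cv2.resize(a["image"][90:250,170:390,::-1],(780,567),interpolation=2),alpha=1.8))
    s=ctrl.read_state();print(s["time"],s["tool_pos"].round(4),(R.from_quat(s["eef_rot"])*R0.inv()).as_euler("xyz",degrees=True).round(2),s["opening"],s["grip_force"],s["contact_force"].round(1))
E
python3 -c "
from h import *
look('s4');print(core_pose(60,39,.001)[0])"
```

```text
12.725 [ 0.5363 -0.1137  0.1066] [-38.84  -0.16   0.42] 0.4072669496889781 61.76060199737549 [-2.2  0.8  4.6]
[np.float64(0.5354060275606585), np.float64(-0.11023288928141914), np.float64(0.10499124611606654)]
```

View pics/s4.png

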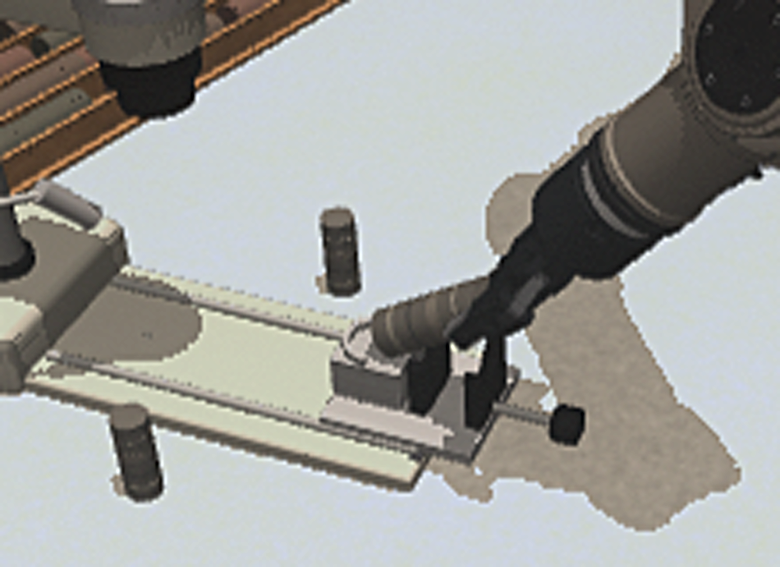

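The core now leans about 60° and pivots in the pads with only 5 N. Its lower end stays on the foot at (385,335). I continue down.

```bash
python3 - <<'E'
from h import *
k=lambda th,tau,o=20,d=0.001:(*core_pose(th,tau,d),o)
calls([[k(62,35),k(64,30),k(66,25),k(68,20),k(70,15)],[k(72,10),k(74,6),k(76,2),k(79,0),k(82,0)],[k(85,0),k(87,0),k(89,0),k(90,0),k(90,0)]])
E
```

```text
[[0.011, -0.0012, -0.0005, -0.002, 0.134, -0.013, 20.0], [0.0174, -0.0012, 0.0, -0.002, 0.309, -0.013, 20.0], [0.0239, -0.0012, 0.0005, -0.001, 0.483, -0.013, 20.0], [0.0302, -0.0013, 0.0009, -0.001, 0.658, -0.013, 20.0], [0.0364, -0.0013, 0.0013, 0.0, 0.832, -0.013, 20.0]]
[[0.0055, 0.0, 0.0027, 0.0, 0.175, 0.0, 20.0], [0.0104, 0.0, 0.0053, 0.0, 0.314, 0.0, 20.0], [0.0151, 0.0, 0.0079, 0.0, 0.454, 0.0, 20.0], [0.0199, 0.0, 0.0124, 0.0, 0.524, 0.0, 20.0], [0.0235, 0.0, 0.0173, 0.0, 0.524, 0.0, 20.0]]
[[0.002, 0.0, 0.0057, 0.0, 0.0, 0.0, 20.0], [0.0031, 0.0, 0.0096, 0.0, 0.0, 0.0, 20.0], [0.004, 0.0, 0.0135, 0.0, 0.0, 0.0, 20.0], [0.0045, 0.0, 0.0155, 0.0, 0.0, 0.0, 20.0], [0.0045, 0.0, 0.0155, 0.0, 0.0, 0.0, 20.0]]
```

Request:
drive_tool --pt "0.011 -0.001 0 -0.002 0.134 -0.013 20" --pt "0.0174 -0.001 0 -0.002 0.309 -0.013 20" --pt "0.024 -0.001 0.0005 -0.001 0.483 -0.013 20" --pt "0.03 -0.001 0.001 -0.001 0.658 -0.013 20" --pt "0.0364 -0.001 0.0013 0 0.832 -0.013 20"

```text
time: 13.35
tool_pos: [0.5365, -0.0919, 0.0888]
eef_rot: [0.696, 0.707, -0.091, 0.094]
contact_force: [-0.6, -0.4, 4.0]
opening: 0.41
grip_force: 59.4
```

Request:
drive_tool --pt "0.0055 0 0.0027 0 0.175 0 20" --pt "0.0104 0 0.0053 0 0.314 0 20" --pt "0.015 0 0.008 0 0.454 0 20" --pt "0.02 0 0.0124 0 0.524 0 20" --pt "0.0235 0 0.0173 0 0.524 0 20"

```text
time: 13.98
tool_pos: [0.5359, -0.0793, 0.0706]
eef_rot: [0.702, 0.712, -0.001, 0.002]
contact_force: [0.2, -3.1, 4.1]
opening: 0.409
grip_force: 61.8
```

Request:
drive_tool --pt "0.002 0 0.0057 0 0 0 20" --pt "0.003 0 0.01 0 0 0 20" --pt "0.004 0 0.0135 0 0 0 20" --pt "0.0045 0 0.0155 0 0 0 20"

```text
time: 14.48
tool_pos: [0.5344, -0.0734, 0.0579]
eef_rot: [0.701, 0.713, -0.002, -0.0]
contact_force: [-1.7, -3.0, 4.4]
opening: 0.408
grip_force: 62.9
```

```bash
python3 -c "
from h import *
look('s5');print(core_pose(90,0,.001)[0])"
```

```text
14.525 [ 0.5344 -0.0734  0.0578] [-0.15  0.17  1.04] 0.40524697575468166 62.89018750190735 [-3.1 -2.   3.2]
[np.float64(0.534961), np.float64(-0.076), np.float64(0.060000000000000005)]
```

View pics/s5.png

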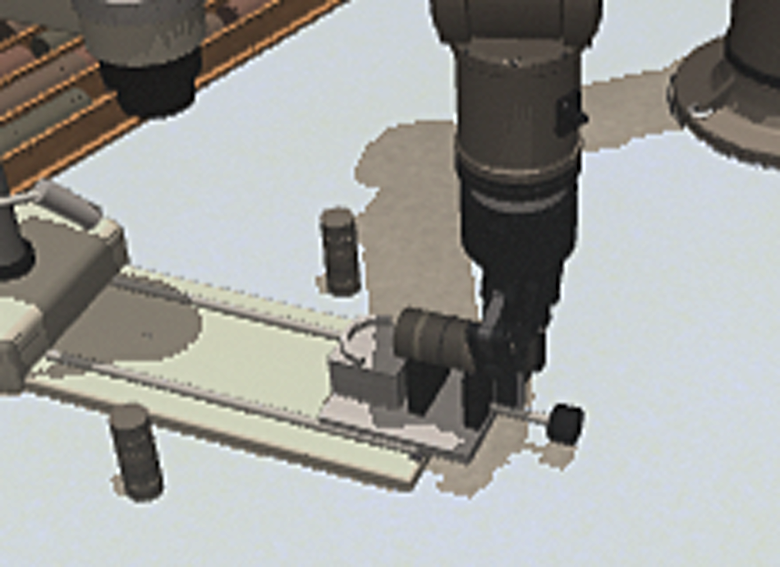

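The core lies nearly level, from (400,335) to the gripper at (500,330). I'll check the slope of its top line.

```bash
cat >>h.py <<'E'
from scipy.optimize import least_squares
def core_axis(c,y0,y1,dx=.025,xc=.5355):
    P=cloud(c).reshape(-1,3);q=P[(abs(P[:,0]-xc)<dx)&(P[:,1]>y0)&(P[:,1]<y1)&(P[:,2]>.084)&(P[:,2]<.115)]
    ym=(y0+y1)/2
    f=lambda p:np.hypot(q[:,0]-p[0]-p[1]*(q[:,1]-ym),q[:,2]-p[2]-p[3]*(q[:,1]-ym))-.0182
    r=least_squares(f,[xc,0,.084,0],loss="soft_l1",f_scale=.0015)
    print("n",len(q),"x,dx/dy,z,dz/dy at y=%.3f"%ym,r.x.round(4),"res",np.abs(r.fun).mean().round(4),"y range",np.percentile(q[:,1],[1,99]).round(4))
E
python3 -c "
from h import *
for n in('scene','top'): core_axis(optics.read_camera(n),-.158,-.1)"
```

```text
n 240 x,dx/dy,z,dz/dy at y=-0.129 [ 0.5364 -0.006   0.0833  0.0487] res 0.0013 y range [-0.1576 -0.1029]h.py:38: RuntimeWarning: Mean of empty slice.
  print("n",len(q),"x,dx/dy,z,dz/dy at y=%.3f"%ym,r.x.round(4),"res",np.abs(r.fun).mean().round(4),"y range",np.percentile(q[:,1],[1,99]).round(4))
  ret = ret.dtype.type(ret / rcount)
Traceback (most recent call last):
  File "h.py", line 38, in core_axis
    print("n",len(q),"x,dx/dy,z,dz/dy at y=%.3f"%ym,r.x.round(4),"res",np.abs(r.fun).mean().round(4),"y range",np.percentile(q[:,1],[1,99]).round(4))
                                                                                                               ~~~~~~~~~~~~~^^^^^^^^^^^^^^^
IndexError: index -1 is out of bounds for axis 0 with size 0
```

Request:
drive_tool --pt "0 0 0.0015 0 0 0 20" --pt "0 0 0.003 0 0 0 20"

```text
time: 14.88
tool_pos: [0.5346, -0.0733, 0.056]
eef_rot: [0.701, 0.713, -0.002, -0.0]
contact_force: [-4.7, 1.3, 6.5]
opening: 0.411
grip_force: 63.8
```

Request:
drive_tool --pt "0 0 0.0015 0 0 0 20" --pt "0 0 0.0025 0 0 0 20" --pt "0 0 0.0025 0 0 0 20"

```text
time: 15.25
tool_pos: [0.5347, -0.0731, 0.0552]
eef_rot: [0.701, 0.714, -0.002, 0.0]
contact_force: [-8.8, 0.1, 16.7]
opening: 0.407
grip_force: 64.7
```

```bash
python3 -c "
from h import *
look();core_axis(optics.read_camera('scene'),-.158,-.1)"
```

```text
15.3 [ 0.5347 -0.0731  0.0551] [-0.16  0.13  1.05] 0.4164479572253481 64.6828544139862 [-8.6  0.8 16.2]
n 245 x,dx/dy,z,dz/dy at y=-0.129 [ 0.5367 -0.0026  0.0828  0.0014] res 0.0013 y range [-0.1572 -0.102 ]
```

Level and seated, with a 16 N reaction. I'll release and rise.

Request:
drive_tool --pt "0 0 -0.002 0 0 0 20" --pt "0 0 -0.002 0 0 0 36" --pt "0 0 -0.002 0 0 0 45" --pt "0 0 -0.002 0 0 0 60" --pt "0 0 -0.002 0 0 0 60"

```text
time: 15.98
tool_pos: [0.5353, -0.0737, 0.0556]
eef_rot: [0.701, 0.713, -0.001, 0.0]
contact_force: [0.3, -0.3, -0.5]
opening: 0.704
grip_force: 0.0
```

Request:
drive_tool --pt "0 0 -0.02 0 0 0 60" --pt "0 0 -0.07 0 0 0 60" --pt "0 0 -0.15 0 0 0 60" --pt "0.08 0 -0.15 0 0 0 60" --pt "0.14 0 -0.15 0 0 0 60"

```text
time: 16.6
tool_pos: [0.5341, 0.0333, 0.1702]
eef_rot: [0.701, 0.713, -0.0, 0.002]
contact_force: [0.6, -0.2, -0.3]
opening: 0.704
grip_force: 0.0
```

```bash
python3 - <<'E'
from h import *
look('s6')
core_axis(optics.read_camera('scene'),-.158,-.07)
c=optics.read_camera('wrist');core_axis(c,-.158,-.07)
P=cloud(c);m=(P[...,2]>.035)&(P[...,2]<.05)&(abs(P[...,0]-.535)<.02)&(abs(P[...,1]+.034)<.03);q=P[m];print("knob",len(q),np.percentile(q,[2,98],axis=0))
E
```

```text
16.65 [0.5333 0.0409 0.1702] [ 0.1  -0.11  1.46] 0.7024111684174726 0.0 [-0.3  6.4  0. ]
n 398 x,dx/dy,z,dz/dy at y=-0.114 [ 0.5362 -0.0194  0.0826  0.0006] res 0.0012 y range [-0.1574 -0.0713]
n 1054 x,dx/dy,z,dz/dy at y=-0.114 [ 0.5355 -0.0146  0.0838 -0.0055] res 0.0003 y range [-0.1078 -0.0703]
knob 476 [[ 0.52158451 -0.06100448  0.03533021]
 [ 0.54681773 -0.02855972  0.04652799]]
```

View pics/s6.png

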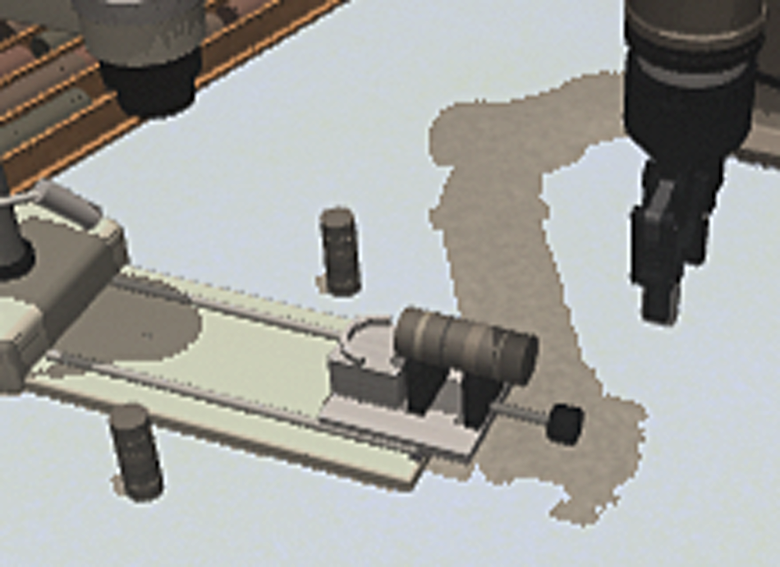

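The core lies level in both saddles, from (400,330) to (535,358) in the crop. I'll now push the knob's outer face with shut fingers, the tool leaning outward 30° to stay clear of the head.

```bash
python3 - <<'E'
from h import *
k=lambda y,z,t:([.5345-.013*(y+.037),y,z],pose(t,.75),0)
calls([[k(.03,.12,20)]*4,[k(.02,.07,30),k(.02,.026,30),k(.02,.026,30),k(.02,.026,30)],
[k(y,.026,30) for y in(.005,-.008,-.014,-.018,-.022)],[k(y,.026,30) for y in(-.028,-.038,-.053,-.07,-.09)],
[k(y,.026,30) for y in(-.11,-.13,-.15,-.17,-.188)],[k(y,.026,30) for y in(-.202,-.212,-.219,-.224,-.228)]])
E
```

```text
[[-0.0061, 0.0001, 0.0657, 0.004, -0.695, 0.02, 0.0], [-0.0061, 0.0001, 0.0657, 0.004, -0.695, 0.02, 0.0], [-0.0061, 0.0001, 0.0657, 0.004, -0.695, 0.02, 0.0], [-0.0061, 0.0001, 0.0657, 0.004, -0.695, 0.02, 0.0]]
[[0.0103, 0.0, 0.0672, 0.0, -0.349, 0.0, 0.0], [0.0303, 0.0, 0.1223, 0.0, -0.349, 0.0, 0.0], [0.0303, 0.0, 0.1223, 0.0, -0.349, 0.0, 0.0], [0.0303, 0.0, 0.1223, 0.0, -0.349, 0.0, 0.0]]
[[-0.0173, 0.0, 0.01, 0.0, 0.0, 0.0, 0.0], [-0.0323, 0.0, 0.0187, 0.0, 0.0, 0.0, 0.0], [-0.0392, 0.0, 0.0227, 0.0, 0.0, 0.0, 0.0], [-0.0438, 0.0, 0.0253, 0.0, 0.0, 0.0, 0.0], [-0.0484, 0.0, 0.028, 0.0, 0.0, 0.0, 0.0]]
[[-0.007, 0.0, 0.004, 0.0, 0.0, 0.0, 0.0], [-0.0185, 0.0, 0.0107, 0.0, 0.0, 0.0, 0.0], [-0.0358, 0.0, 0.0207, 0.0, 0.0, 0.0, 0.0], [-0.0555, 0.0, 0.032, 0.0, 0.0, 0.0, 0.0], [-0.0786, 0.0, 0.0454, 0.0, 0.0, 0.0, 0.0]]
[[-0.0231, 0.0, 0.0133, 0.0, 0.0, 0.0, 0.0], [-0.0462, 0.0, 0.0266, 0.0, 0.0, 0.0, 0.0], [-0.0692, 0.0, 0.04, 0.0, 0.0, 0.0, 0.0], [-0.0923, 0.0, 0.0533, 0.0, 0.0, 0.0, 0.0], [-0.1131, 0.0, 0.0653, 0.0, 0.0, 0.0, 0.0]]
[[-0.0162, 0.0, 0.0094, 0.0, 0.0, 0.0, 0.0], [-0.0277, 0.0, 0.016, 0.0, 0.0, 0.0, 0.0], [-0.0358, 0.0, 0.0207, 0.0, 0.0, 0.0, 0.0], [-0.0416, 0.0, 0.024, 0.0, 0.0, 0.0, 0.0], [-0.0462, 0.0, 0.0267, 0.0, 0.0, 0.0, 0.0]]
```

Request:
drive_tool --pt "-0.006 0 0.066 0.004 -0.695 0.02 0" --pt "-0.006 0 0.066 0.004 -0.695 0.02 0" --pt "-0.006 0 0.066 0.004 -0.695 0.02 0" --pt "-0.006 0 0.066 0.004 -0.695 0.02 0"

```text
time: 17.25
tool_pos: [0.5336, 0.0258, 0.1188]
eef_rot: [0.694, 0.699, -0.123, 0.123]
contact_force: [-0.5, -0.8, 0.5]
opening: 0.001
grip_force: 0.0
```

Request:
drive_tool --pt "0.0103 0 0.067 0 -0.349 0 0" --pt "0.0303 0 0.122 0 -0.349 0 0" --pt "0.0303 0 0.122 0 -0.349 0 0" --pt "0.0303 0 0.122 0 -0.349 0 0"

```text
time: 17.75
tool_pos: [0.5343, 0.0152, 0.0264]
eef_rot: [0.681, 0.684, -0.183, 0.184]
contact_force: [-0.1, 0.1, 0.6]
opening: -0.0
grip_force: 0.0
```

Request:
drive_tool --pt "-0.0173 0 0.01 0 0 0 0" --pt "-0.0323 0 0.0187 0 0 0 0" --pt "-0.0392 0 0.0227 0 0 0 0" --pt "-0.0438 0 0.0253 0 0 0 0" --pt "-0.0484 0 0.028 0 0 0 0"

```text
time: 18.38
tool_pos: [0.5338, -0.0238, 0.0247]
eef_rot: [0.68, 0.686, -0.182, 0.183]
contact_force: [-0.9, 3.6, 2.6]
opening: 0.002
grip_force: 1.4
```

Request:
drive_tool --pt "-0.008 0 0.002 0 0 0 0" --pt "-0.02 0 0.0085 0 0 0 0" --pt "-0.037 0 0.0185 0 0 0 0" --pt "-0.057 0 0.03 0 0 0 0" --pt "-0.08 0 0.043 0 0 0 0"

```text
time: 19.0
tool_pos: [0.5342, -0.0946, 0.0268]
eef_rot: [0.68, 0.686, -0.183, 0.184]
contact_force: [1.0, 2.6, -2.2]
opening: -0.004
grip_force: 1.3
```

Request:
drive_tool --pt "-0.023 0 0.0133 0 0 0 0" --pt "-0.046 0 0.0266 0 0 0 0" --pt "-0.069 0 0.04 0 0 0 0" --pt "-0.092 0 0.053 0 0 0 0" --pt "-0.111 0 0.064 0 0 0 0"

```text
time: 19.62
tool_pos: [0.5346, -0.1911, 0.0271]
eef_rot: [0.68, 0.685, -0.184, 0.184]
contact_force: [2.1, 1.7, 0.5]
opening: 0.002
grip_force: 1.1
```

```bash
python3 - <<'E'
from h import *
look('s7')
k=lambda y,z,t:([.5345-.013*(y+.037),y,z],pose(t,.75),0)
calls([[k(y,.026,30) for y in(-.202,-.212,-.219,-.224,-.228)],[k(y,.026,30) for y in(-.231,-.234,-.237,-.24,-.242)]])
E
```

```text
19.675 [ 0.5338 -0.194   0.0274] [-30.25   0.16   0.21] -0.0013608836269780587 0.0 [ 0.1 -1.6  1. ]
[[-0.0083, 0.0038, 0.007, -0.014, 0.009, -0.013, 0.0], [-0.0198, 0.0039, 0.0137, -0.014, 0.009, -0.013, 0.0], [-0.0279, 0.004, 0.0184, -0.014, 0.009, -0.013, 0.0], [-0.0336, 0.0041, 0.0218, -0.014, 0.009, -0.013, 0.0], [-0.0382, 0.0041, 0.0245, -0.014, 0.009, -0.013, 0.0]]
[[-0.0035, 0.0, 0.002, 0.0, 0.0, 0.0, 0.0], [-0.007, 0.0, 0.004, 0.0, 0.0, 0.0, 0.0], [-0.0104, 0.0, 0.006, 0.0, 0.0, 0.0, 0.0], [-0.0139, 0.0, 0.008, 0.0, 0.0, 0.0, 0.0], [-0.0162, 0.0, 0.0093, 0.0, 0.0, 0.0, 0.0]]
```

View pics/s7.png

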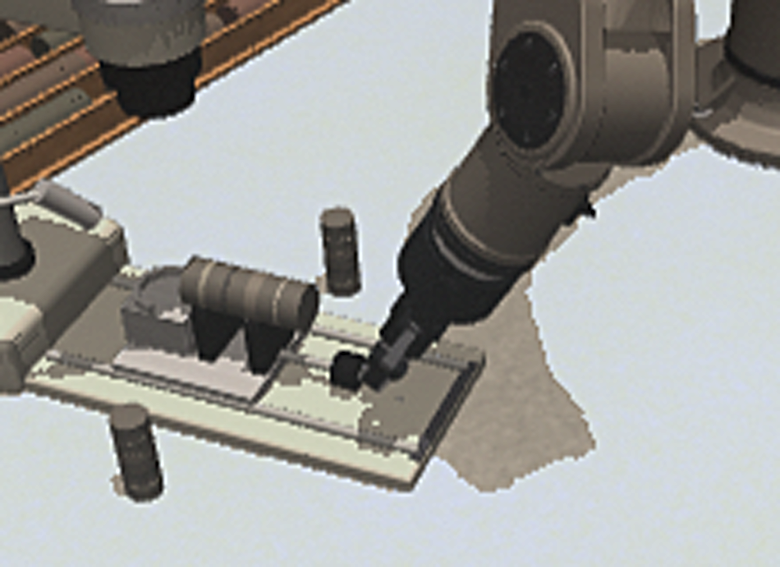

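The carriage is most of the way in. The core lies in the saddles at (250,290), and the pushing fingers are at (390,365), clear of everything else. Next, the last stretch, slowly.

Request:
drive_tool --pt "-0.0083 0.003 0.007 -0.014 0.009 -0.013 0" --pt "-0.0185 0.003 0.013 -0.014 0.009 -0.013 0" --pt "-0.026 0.003 0.017 -0.014 0.009 -0.013 0" --pt "-0.032 0.003 0.0205 -0.014 0.009 -0.013 0" --pt "-0.037 0.003 0.023 -0.014 0.009 -0.013 0"

```text
time: 20.3
tool_pos: [0.5372, -0.2221, 0.0258]
eef_rot: [0.678, 0.689, -0.18, 0.184]
contact_force: [-0.9, 2.3, -1.1]
opening: 0.006
grip_force: 0.7
```

Request:
drive_tool --pt "-0.0035 0 0.002 0 0 0 0" --pt "-0.007 0 0.004 0 0 0 0" --pt "-0.0104 0 0.006 0 0 0 0" --pt "-0.0139 0 0.008 0 0 0 0" --pt "-0.0162 0 0.0093 0 0 0 0"

```text
time: 20.92
tool_pos: [0.5374, -0.235, 0.0259]
eef_rot: [0.677, 0.689, -0.18, 0.183]
contact_force: [-2.1, 2.7, 0.4]
opening: 0.0
grip_force: 1.5
```

Request:
drive_tool --pt "-0.0025 0 0.0014 0 0 0 0" --pt "-0.005 0 0.0028 0 0 0 0" --pt "-0.0075 0 0.0042 0 0 0 0" --pt "-0.0075 0 0.0042 0 0 0 0"

```text
time: 21.42
tool_pos: [0.5378, -0.2368, 0.0254]
eef_rot: [0.677, 0.691, -0.178, 0.182]
contact_force: [-7.4, 19.9, 11.8]
opening: -0.003
grip_force: 9.7
```

```bash
python3 - <<'E'
from h import *
look()
for n in ('scene',): core_axis(optics.read_camera(n),-.385,-.285,xc=.538)
E
```

```text
21.475 [ 0.5378 -0.2368  0.0254] [-29.47  -0.06   1.21] 0.004743820013785394 9.686412177979946 [-7.4 19.4 12.4]
n 357 x,dx/dy,z,dz/dy at y=-0.335 [ 0.5391 -0.01    0.0825 -0.0015] res 0.0014 y range [-0.3729 -0.2861]
```

Request:
drive_tool --pt "-0.003 0 0.0005 0 0 0 0" --pt "-0.006 0 0.002 0 0 0 0" --pt "-0.006 0 0.002 0 0 0 0"

```text
time: 21.9
tool_pos: [0.5379, -0.237, 0.0254]
eef_rot: [0.676, 0.693, -0.176, 0.18]
contact_force: [-12.3, 30.6, 16.8]
opening: -0.002
grip_force: 15.5
```

```bash
python3 - <<'E'
from h import *
look()
c=optics.read_camera('wrist');P=cloud(c)
m=(P[...,2]>.1)&(P[...,2]<.106)&(abs(P[...,0]-.538)<.02)&(P[...,1]<-.25);q=P[m];print(len(q),q[:,1].max() if len(q) else 0)
for n in('scene','top'):
    P=cloud(optics.read_camera(n));q=P[(P[...,2]>.088)&(P[...,2]<.104)&(abs(P[...,0]-.538)<.012)&(P[...,1]<-.25)&(P[...,1]>-.42)];print(n,len(q),np.sort(q[:,1])[[3,-4]] if len(q)>8 else q)
    q=P[(P[...,2]>.074)&(P[...,2]<.081)&(abs(abs(P[...,0]-.538)-.021)<.003)&(P[...,1]<-.25)&(P[...,1]>-.42)];print("  saddle tips",np.unique(q[:,1].round(3)))
E
```

```text
21.95 [ 0.5379 -0.237   0.0254] [-29.17  -0.05   1.4 ] -0.0024072133391543596 15.520753338932991 [-12.4  29.9  17. ]
0 0
scene 210 [-0.37315291 -0.27814759]
  saddle tips [-0.408 -0.372 -0.368 -0.365 -0.362 -0.36  -0.358 -0.356 -0.355 -0.352
 -0.351 -0.348 -0.34  -0.339 -0.338 -0.332 -0.33  -0.324 -0.323 -0.321
 -0.319 -0.315 -0.313 -0.312 -0.309 -0.308 -0.306 -0.305 -0.304 -0.303
 -0.3   -0.294 -0.291 -0.286 -0.28 ]
top 206 [-0.36984135 -0.28160301]
  saddle tips [-0.405 -0.403 -0.364 -0.363 -0.361 -0.358 -0.357 -0.355 -0.354 -0.323
 -0.321 -0.32  -0.319 -0.318 -0.316 -0.314 -0.313 -0.312 -0.311]
```

30 N gives no further motion and the travel adds up to about 0.219 m, so the carriage is home. I'll back away.

Request:
drive_tool --pt "0.02 0 -0.013 0 0 0 0" --pt "0.05 0 -0.03 0 0 0 0" --pt "0.1 0 -0.06 0 0 0 0" --pt "0.14 0 -0.11 0 0 0 0" --pt "0.16 0 -0.18 0 0 0 0"

```text
time: 22.72
tool_pos: [0.5339, -0.0739, 0.0839]
eef_rot: [0.677, 0.689, -0.181, 0.183]
contact_force: [0.9, 0.1, 0.5]
opening: 0.002
grip_force: 0.0
```

Request:
drive_tool --pt "0 0 0 0 0 0 0" --pt "0 0 0 0 0 0 0"

```text
time: 22.98
tool_pos: [0.5348, -0.0764, 0.0844]
eef_rot: [0.678, 0.689, -0.18, 0.184]
contact_force: [0.0, 0.7, -0.9]
opening: 0.002
grip_force: 0.0
```

```bash
python3 - <<'E'
from h import *
look()
for n in('scene','top'):
    c=optics.read_camera(n);P=cloud(c)
    if n=='scene':core_axis(c,-.385,-.28,xc=.538)
    k=P[(P[...,2]>.034)&(P[...,2]<.05)&(abs(P[...,0]-.5375)<.016)&(P[...,1]>-.29)&(P[...,1]<-.22)];print(n,"knob",len(k),np.percentile(k,[3,97],axis=0).round(4).tolist())
c=optics.read_camera('wrist');P=cloud(c)
k=P[(P[...,2]>.034)&(P[...,2]<.05)&(abs(P[...,0]-.5375)<.016)&(P[...,1]>-.29)&(P[...,1]<-.2)];print("wrist knob",len(k),np.percentile(k,[3,97],axis=0).round(4).tolist() if len(k) else 0)
E
```

```text
23.025 [ 0.5343 -0.0771  0.084 ] [-29.89   0.     0.87] -0.0005019563038564444 0.0 [-0.  -0.8 -0.6]
n 376 x,dx/dy,z,dz/dy at y=-0.333 [ 0.5391 -0.015   0.0825 -0.0071] res 0.0014 y range [-0.3729 -0.2804]
scene knob 79 [[0.5307, -0.286, 0.0344], [0.5516, -0.2405, 0.0466]]
top knob 81 [[0.5249, -0.2866, 0.0345], [0.5492, -0.2448, 0.0478]]
wrist knob 0 0
```

```bash
python3 -c "
from rig import ctrl
print(ctrl.sign_off())"
```

```text
the job is handed in; nothing more can be done
None
```

The job is handed in, no verdict shown: I eased the core down into both V saddles and pushed the carriage home to its stop; by measurement the core lies level, about 8 mm off centre lengthwise (22 mm allowed), at 23 s of 72 s.

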